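Show the two-pole breaker to the counter camera

TASK

A customer on the video line wants to see the two-pole circuit breaker: first turn the counter camera's focus dial to 15 (cm). Then take the two-pole breaker (the middle width of the three) out of the stock tray and hold it up in the air with its toggle face square to the lens, upright, centred on the lens, the face 15 cm from it; leave the other two breakers standing in the tray. Finish while still holding it there, gripped and still: do not put it down or let go.

Things in the scene. Friction and masses are not known exactly. Their poses are not given: they have to be found in the camera images.
- lens (a point): Centre of the front glass of the fixed counter camera (black 70 x 60 x 55 mm box, 46 mm wide aluminium barrel, on a pole). Place and turn vary. 210 mm above the counter; looks level along this point's -x, so +x points back into the camera; z is up. The 22 mm pole is at x = +60 mm; the grey foot, 30 mm thick, spans x -5 to +105, y -60 to +200 mm.
- dial_grip (a point): Middle of the focus dial's grip bar, on its upright axis; on the camera's foot at x = +50, y = +150 mm from the lens. Aluminium bar 44 long, 14 thick, 26 mm tall, from 42 to 68 mm above the counter (this point 55 mm), on a black disc 48 mm wide. x lies along the bar to its pointer end (black line on top); z is up.
- dial (a joint): Turn of the focus dial (rad), growing clockwise seen from above. Printed numbers with click stops: 10 at 0, 15 at 0.6, 20 at 1.2, 25 at 1.8; ends at -0.1 and 1.9. The pointer end looks at the set number; at 0.9 it points along the lens point's -y, to the pole. Clicks need up to 0.15 N m and pull to the nearest number. Starts between 20 and 25.
- mcb2_center (a point): Centre of the two-pole breaker: loose white block, 0.18-0.29 kg, 36 mm wide (y), 85 mm tall (z), standing in any cell of the tray. Body 48 mm deep (x -24 to +24); in front a nose of the same width, 45 mm tall, to x = +40, black toggle bar to +48 mm. +x is where its toggle face looks, z is up; foot 42.5 mm below. Grip across the 36 mm from above.
- mcb2_face (a point): Centre of the front (toggle) face of the two-pole breaker, on the nose at x = +40 mm from its centre, half-way up; same axes.
- mcb1_center (a point): Centre of the single-pole breaker: same profile and height, 18 mm wide. Loose; to be left standing in the tray.
- mcb3_center (a point): Centre of the three-pole breaker: same profile and height, 54 mm wide. Loose; to be left standing in the tray.
- tray: Grey stock tray, fixed, 120 (x) x 310 (y) mm, walls 18 mm tall, 4 mm thick, floor 4 mm; low dividers make three cells along y, about 100 mm apart, one breaker in each, toggle faces roughly to its +x. Origin at the centre of its underside; place and turn vary.
Things that resemble listed ones, but are neither listed nor needed, are in the scene too. Leave any purple or red look-alike of the part that bears mcb2_center alone.

How it is judged:
On the way, in this order (a step that is already met when the one before it is completed fails the run):
1. the focus dial is set to 15, the breaker still in the tray (value of joint dial between 0.45 and 0.75 rad and height (world z) of mcb2_center below 0.07 m), for 0.3 s.
2. the two-pole breaker is gripped and lifted out of the tray (height (world z) of mcb2_center above 0.12 m and contact force between the fingers and mcb2 above 1 N), for 0.2 s.
At the end, for the whole second after the job is handed in: Dial at 15 (0.15 rad). Two-pole breaker gripped, carried by nothing else, still (under 3 cm/s), face 130-170 mm from the lens and towards it, within 20 mm of its axis sideways and in height, square and upright within 0.2 rad. Other two upright in the tray (0.2 rad), moved under 60 mm (value of joint dial between 0.45 and 0.75 rad and x of mcb2_face in the frame of lens between -0.17 and -0.13 m and y of mcb2_face in the frame of lens between -0.02 and 0.02 m and z of mcb2_face in the frame of lens between -0.02 and 0.02 m and x of mcb2_center in the frame of lens below -0.155 m and angle between the x axis of mcb2_face and the x axis of lens, either way round below 0.2 rad and angle between each of mcb2_center, mcb1_center, mcb3_center's own z axis and vertical below 0.2 rad and contact force between the fingers and mcb2 above 1 N and contact force between mcb2 and tray below 0.05 N and contact force between mcb2 and mcb1 below 0.05 N and contact force between mcb2 and mcb3 below 0.05 N and contact force between mcb2 and camera below 0.05 N and linear speed of mcb2 below 0.03 m/s and z of each of mcb1_center, mcb3_center in the frame of tray below 0.06 m and distance of each of mcb1_center, mcb3_center from where it was at the start of the episode below 0.06 m); the arm keeps its last pose, push and grip.
It fails at once if another breaker is knocked over, or taken out of the tray (angle between any of mcb1_center, mcb3_center's own z axis and vertical above 0.6 rad or height (world z) of any of mcb1_center, mcb3_center above 0.08 m).
It also fails if it takes over 54 s, if anything falls off the work surface, if the arm or the gripper's body presses on something with over 40 N, if the wrist force passes 120 N, or if a joint passes its speed limit or range.

ROBOT

A 6-joint arm with a two-finger parallel gripper is mounted at the origin on the work surface. World frame = base frame: x ahead of the robot, y to its left, z up, the work surface at z = 0. Lengths are in m, angles in rad, forces in N, time in s.
With the tool pointing down it reaches from about 0.375 to 0.9 m from the base axis. Payload 3.1 kg.
Tool frame: the origin (TCP) lies at the very end of the fingers, on their centre line; the grasp point (between the pads) lies robot.grasp_offset behind it (robot.grasp_offset is the distance from the TCP to the grasp point, in m); z points along the fingers, x is the direction in which the jaws open and shut, and the axes are right-handed (so a half turn about z gives the same grasp; the last joint's range is limited). The gripper opens to 87 mm and grips with 3 to 60 N. Pads are 19 mm wide; open, the fingers measure 117 mm over their backs; the gripper's body (75 mm by 190 mm) begins 51 mm behind the grasp point.
Start: joints at [1.149, 0.527, 1.433, -0, 1.181, -0.178], TCP at [0.15, 0.607, 0.223] pointing down, gripper open.
Joint ranges: [-3.08, 3.08], [-0.75, 2.2], [0.22, 2.44], [-1.43, 4.57], [0, 2.65], [-2.85, 2.85]. Speed limits (rad/s): [2.79, 2.79, 3.14, 3.14, 3.14, 3.14].

INTERFACE

Orientations are given as a unit quaternion [w, x, y, z].
In Python, from cell import telemetry, vision, robot, nets gives the robot as it stands. The module is installed in compiled form; this text tells all that it offers.
- The arm moves only by the shell command python3 -m creep 'ROWS' [FORCE]. ROWS is JSON, a list of rows, each an object of numbers: "x", "y", "z": the shift along the tool's x, y, z as a fraction of full scale; "rx", "ry", "rz": the turn, a rotation vector about the tool's x, y, z as a fraction of full scale; "grip": the opening, from 0 (shut) to 1 (fully open). A call has 1 to 10 rows; each row shifts and turns the commanded pose from where the row before left it, along the tool's axes as they then stand; what a row does not reach is not made up. Full scale, the value 1, is 0.15 m for a shift and 0.5 rad for a turn. A row lasts 1/12 s, in which the tool goes at most 41.7 mm and 7.16 degrees, less where a joint would pass 70% of its speed; a pose out of reach is approached as far as the arm can. A call with a number of a shift or a turn outside -1 to 1 is refused whole. A call with a gripper value outside its range is refused whole. The fingers move at their own pace and stop on an object; FORCE is the grip in N (left out, the last holds). Time passes only in rows, so rows that do not move let the fingers close. It gives the time, the measured TCP pose, the force and the opening at its end, in the units of the state.
- telemetry.state(): the state, without advancing time (a new reading comes with each control period).
- vision.camera(name): name is "side" or "top"; returns the picture (480x640x3 uint8, blue, green, red); there is no depth.
- vision.camera_params(name): a dict with "fov_y" (degrees; the focal length in pixels is half the picture's height over the tangent of half this angle, whatever the lens; pixels are square), "cx", "cy" (the principal point, pixels), "R" (3x3) and "t" (3): a world point X has camera coordinates R X + t. Camera axes: x right, y down, z forward; pixel columns grow to the right and rows downward; lengths in m; the calibration is good to about 2 mm. A picture is of the moment at which its call begins. camera_params takes no time and is no camera call.
- robot.finish_job(): hands the job in, once; it reports no verdict.
Trained networks look in the newest picture that a camera, given by its name, has taken for a name from the list of things; names that differ only in an ending like _2 or _b are one class to them, and where a whole thing is asked for, a point or a joint stands for the part that bears it (a point fixed in the world has none). Each returns a list of dicts, best first, with "p" (0 to 1); they miss things now and then, are a little off and sometimes report something else, mostly with a low value. They report only what shows in the picture. A call takes as long as a camera call. They do not tell look-alikes from the thing itself.
- nets.recognise(camera, target): "rect" ([left, top, right, bottom] in pixels, round what is visible of it).
- nets.pinpoint(camera, target): "xy" ([column, row] in pixels: a listed point, or the origin of a listed thing).
The state is a dict: "t": time; "joints": joint angles; "joint_vel": joint speeds; "tau": joint torques, N m; "tcp_pos": TCP position; "orientation": TCP orientation; "ft_force": force on the tool from outside, world axes, zero at the start; "ft_torque": the same for the moment, N m; "opening": finger opening in m.
Only numpy, scipy, OpenCV 4.12 (cv2) and the standard library are available. Lean on these libraries where they do the work, as an engineer would, in place of code of your own. Each camera call takes 0.05 s, during which the arm holds its last target.

## Working session

There is one attempt and no reset: what is moved stays moved. The work goes in short steps, Python scripts to look and compute and a shell command to move; the robot and the scene stay as the last step left them, time stands still between calls to the robot, and variables do not carry over. Pictures are saved under pics/ and viewed, and the job is handed in when it is done.

```bash
mkdir -p pics; cat > h.py <<'E'
import numpy as np,cv2,json
from cell import telemetry, vision, robot, nets
def snap(n,f):
    im=vision.camera(n); cv2.imwrite('pics/'+f,im); return im
E
python3 - <<'E'
from h import *
for n in ('side','top'):
    snap(n,n+'0.png'); p=vision.camera_params(n); print(n,{k:np.round(v,4).tolist() for k,v in p.items()})
    for t in ('lens','dial_grip','mcb2_center','mcb2_face','mcb1_center','mcb3_center','tray'):
        print(t,[(np.round(d['xy'],1).tolist(),round(d['p'],2)) for d in nets.pinpoint(n,t)][:4])
s=telemetry.state();print(s, robot.grasp_offset)
E
```

```text
side {'fov_y': 45.7081, 'cx': 322.0015, 'cy': 243.2954, 'R': [[0.896, -0.444, -0.0059], [-0.255, -0.5036, -0.8254], [0.3635, 0.7411, -0.5645]], 't': [-0.4513, 0.2402, 0.9813]}
lens [([313.9, 150.0], 0.9)]
dial_grip [([249.9, 227.2], 0.69)]
mcb2_center [([420.8, 290.2], 0.9), ([307.1, 427.6], 0.76), ([452.1, 324.2], 0.76), ([371.8, 360.8], 0.66)]
mcb2_face [([252.4, 382.4], 0.95), ([473.4, 339.0], 0.78), ([302.9, 446.3], 0.74), ([391.0, 352.8], 0.61)]
mcb1_center [([415.5, 394.9], 0.62)]
mcb3_center [([333.2, 330.2], 0.88)]
tray [([374.3, 376.2], 0.57)]
top {'fov_y': 48.3891, 'cx': 316.4748, 'cy': 237.3586, 'R': [[0.0288, -0.9991, 0.0323], [-0.9977, -0.0307, -0.0602], [0.0611, -0.0305, -0.9977]], 't': [-0.0461, 0.4956, 1.0202]}
lens [([154.7, 158.7], 0.73)]
dial_grip [([162.1, 262.4], 0.62)]
mcb2_center [([391.2, 331.4], 0.93), ([421.0, 246.5], 0.83), ([359.2, 150.4], 0.76), ([418.2, 156.4], 0.69)]
mcb2_face [([475.6, 342.2], 0.94), ([397.7, 352.9], 0.94), ([416.1, 228.1], 0.88), ([365.9, 130.1], 0.77)]
mcb1_center [([473.7, 236.3], 0.88)]
mcb3_center [([369.9, 257.4], 0.79)]
tray [([414.4, 243.8], 0.76)]
{'t': 0.8, 'joints': array([ 1.14948341e+00,  5.27468057e-01,  1.43267828e+00,  1.08639290e-05,
        1.18139922e+00, -1.78527133e-01]), 'joint_vel': array([-1.17706070e-03, -1.80045274e-03,  6.27319980e-04,  8.80994584e-04,
       -8.83415222e-04, -4.02363997e-05]), 'tau': array([-6.48255955e-04, -4.39947689e+01, -1.76976389e+01,  6.34680293e-02,
        5.03754511e-02, -2.86385682e-05]), 'tcp_pos': array([0.15023615, 0.60666605, 0.22257497]), 'orientation': array([-1.54334721e-05,  7.87531472e-01,  6.16274435e-01,  1.84831115e-05]), 'ft_force': array([-0.73304917, -0.41979798, -0.4488131 ]), 'ft_torque': array([-0.08413296, -0.01233943, -0.01581402]), 'opening': 0.08694781056358408} 0.0187
```

View pics/side0.png

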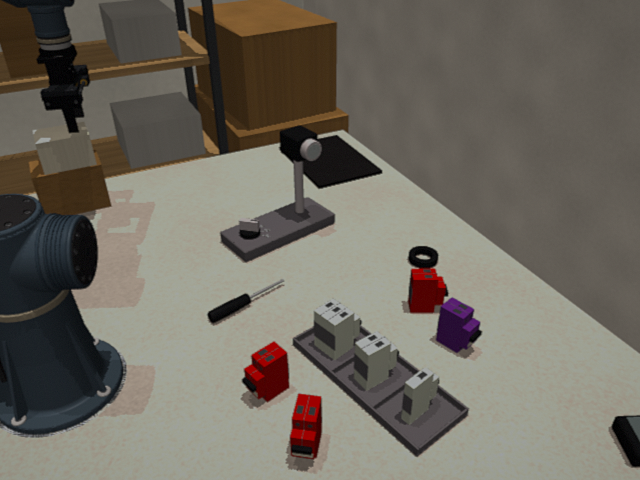

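View pics/top0.png

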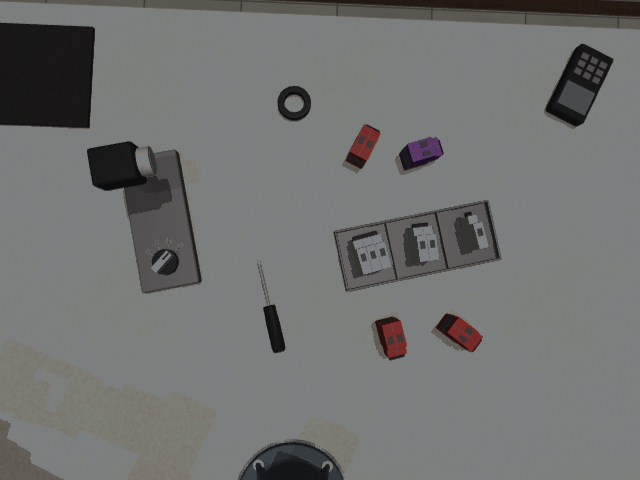

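```bash
cat >> h.py <<'E'
def cam(n):
    p=vision.camera_params(n); f=240/np.tan(np.radians(p['fov_y'])/2)
    return f,p['cx'],p['cy'],np.array(p['R']),np.array(p['t'])
def proj(n,X):
    f,cx,cy,R,t=cam(n); c=R@np.asarray(X)+t; return np.array([cx+f*c[0]/c[2],cy+f*c[1]/c[2]])
def onz(n,uv,z):
    f,cx,cy,R,t=cam(n); d=R.T@np.array([(uv[0]-cx)/f,(uv[1]-cy)/f,1]); o=-R.T@t; return o+d*(z-o[2])/d[2]
E
python3 - <<'E'
from h import *
for nm,z,s,t in (('lens',.21,(313.9,150),(154.7,158.7)),('dial',.055,(249.9,227.2),(162.1,262.4)),):
    print(nm,onz('side',s,z),onz('top',t,z))
print('tray',onz('side',(374.3,376.2),0),onz('top',(414.4,243.8),0))
# tray corners top at z .018
for c in ((335,232),(487,201),(500,260),(347,291)): print(onz('top',c,.018))
# foot corners
for c in ((178,150),(201,282),(144,293)): print('foot',onz('top',c,.03))
im=cv2.imread('pics/top0.png'); 
a=cv2.resize(im[190:300,325:510],None,fx=4,fy=4,interpolation=2);a=cv2.convertScaleAbs(a,alpha=1.5); cv2.imwrite('pics/tz.png',a)
a=cv2.resize(im[130:300,80:210],None,fx=3.5,fy=3.5,interpolation=2);a=cv2.convertScaleAbs(a,alpha=1.5); cv2.imwrite('pics/dz.png',a)
im=cv2.imread('pics/side0.png'); 
a=cv2.resize(im[290:460,285:475],None,fx=3.5,fy=3.5,interpolation=2);a=cv2.convertScaleAbs(a,alpha=1.3); cv2.imwrite('pics/sz.png',a)
E
```

```text
lens [0.60240273 0.2368138  0.21      ] [0.60093915 0.23262964 0.21      ]
dial [0.439539   0.23645413 0.055     ] [0.43938564 0.25301444 0.055     ]
tray [ 0.49103933 -0.23006376  0.        ] [ 0.49090879 -0.22602185  0.        ]
[ 0.50811817 -0.06691596  0.018     ]
[ 0.5783837  -0.36404104  0.018     ]
[ 0.4633755  -0.39075937  0.018     ]
[ 0.39492386 -0.09310455  0.018     ]
foot [0.6552674  0.23909731 0.03      ]
foot [0.40469915 0.18483712 0.03      ]
foot [0.38110624 0.29045843 0.03      ]
```

View pics/tz.png

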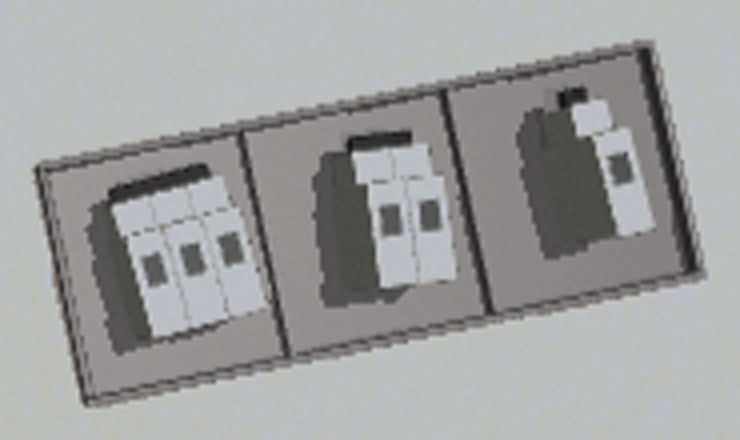

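View pics/dz.png

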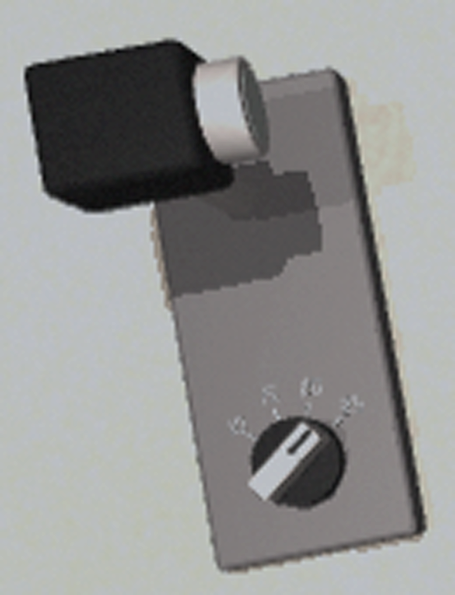

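View pics/sz.png

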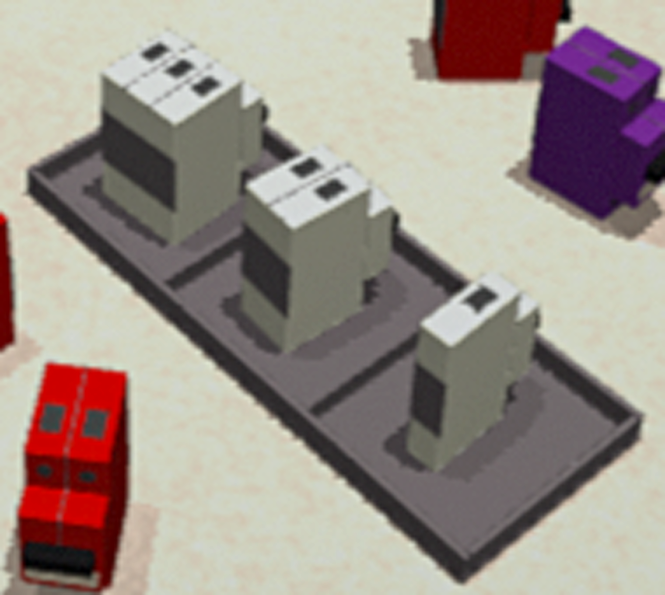

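```bash
cat > fit.py <<'E'
from h import *
from scipy.optimize import least_squares
tz=lambda a:(a[0]/4+325,a[1]/4+190); sz=lambda a:(a[0]/3.5+285,a[1]/3.5+290); dz=lambda a:(a[0]/3.5+80,a[1]/3.5+130)
def fit(obs,z,p0):
    def w(p,l):
        c,s=np.cos(p[2]),np.sin(p[2]); return [p[0]+c*l[0]-s*l[1],p[1]+s*l[0]+c*l[1],z+l[2]]
    r=least_squares(lambda p:np.concatenate([proj(n,w(p,l))-np.array(uv) for n,uv,l in obs]),p0,loss='soft_l1')
    return r.x,np.round(r.fun.reshape(-1,2),1).tolist()
if __name__=='__main__':
    obs=[('top',tz((379,290)),(-.024,.018,.0425)),('top',tz((457,281)),(-.024,-.018,.0425)),
    ('top',tz((441,177)),(.024,-.018,.0425)),('side',sz((247,188)),(-.024,.018,.0425)),('side',sz((293,228)),(-.024,-.018,.0425)),
    ('side',sz((368,188)),(.024,-.018,.0425)),('side',sz((325,148)),(.024,.018,.0425)),('side',sz((290,353)),(-.024,-.018,-.0425))]
    print('mcb2',fit(obs,.0465,[.49,-.23,.2]))
    # foot + lens frame: params lens x,y,yaw
    T=((178,150),(201,282),(144,293)); L=((-.005,-.06),(-.005,.2),(.105,.2))
    obs=[('top',u,(*l,-.18)) for u,l in zip(T,L)]+[('side',(313.9,150),(0,0,0)),('top',(154.7,158.7),(0,0,0))]
    print('lens',fit(obs,.21,[.6,.234,1.78]))
    p=fit(obs,.21,[.6,.234,1.78])[0]; x=np.array([np.cos(p[2]),np.sin(p[2])]); y=np.array([-x[1],x[0]])
    d=p[:2]+.05*x+.15*y; print('dial',d,'proj',proj('top',[*d,.068]),proj('side',[*d,.068]),proj('top',[*d,.042]))
    # bar
    a=onz('top',dz((308,428)),.068); b=onz('top',dz((260,493)),.068)
    v=a-b; print('bar',(a+b)/2,'len',np.linalg.norm(v),'yaw',np.arctan2(v[1],v[0]),'theta',p[2]-np.pi/2+.9-np.arctan2(v[1],v[0]))
    im=cv2.imread('pics/side0.png'); a=cv2.resize(im[120:265,215:345],None,fx=4,fy=4,interpolation=2); cv2.imwrite('pics/sdz.png',a)
    im=cv2.imread('pics/top0.png'); a=cv2.resize(im[225:300,125:210],None,fx=8,fy=8,interpolation=2);a=cv2.convertScaleAbs(a,alpha=1.6); cv2.imwrite('pics/tdz.png',a)
E
python3 fit.py
```

```text
mcb2 (array([ 0.48013467, -0.23449314,  0.13925253]), [[1.6, -0.7], [1.7, -0.7], [2.4, -0.9], [-1.5, -1.6], [-1.0, 0.1], [0.7, -0.6], [-0.9, -1.7], [-2.2, 0.5]])
lens (array([0.59932143, 0.23207656, 1.78839893]), [[-0.5, -1.9], [0.4, -0.2], [-0.5, -0.2], [-0.3, 1.1], [0.3, 1.0]])
dial [0.44206428 0.24851404] proj [162.8319418  260.90311364] [248.63977857 219.51604862] [166.37708719 261.12898556]
bar [0.44078648 0.25148584 0.068     ] len 0.041503860864103945 yaw -0.5919676243922067 theta 1.70957022432219
```

View pics/sdz.png

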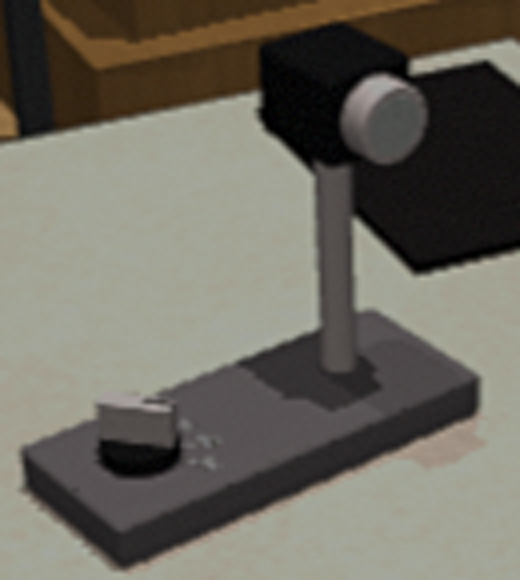

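View pics/tdz.png

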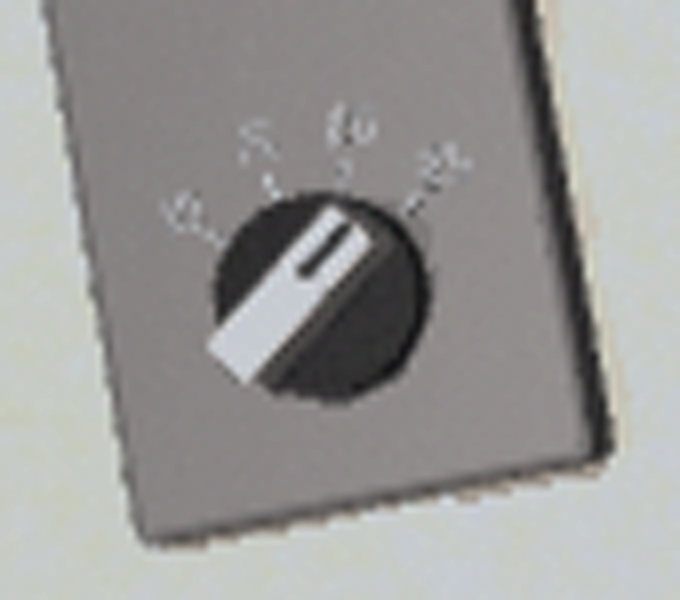

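```bash
python3 -m creep '[{"x":-0.123,"y":0.1635,"grip":1},{"x":-0.123,"y":0.1635},{"x":-0.123,"y":0.1635},{"x":-0.123,"y":0.1635},{"x":-0.123,"y":0.1635},{"x":-0.123,"y":0.1635},{"x":-0.123,"y":0.1635},{"x":-0.123,"y":0.1635},{"x":-0.123,"y":0.1635},{"x":-0.123,"y":0.1635}]' && python3 -m creep '[{"x":-0.123,"y":0.1635},{"x":-0.123,"y":0.1635},{"x":-0.123,"y":0.1635},{"x":-0.123,"y":0.1635},{"x":-0.123,"y":0.1635},{"rz":0.2},{"rz":0.2},{"rz":0.21},{"rz":0.21},{"z":0}]'
cat >> h.py <<'E'
from scipy.spatial.transform import Rotation as Ro
def tool():
    s=telemetry.state(); q=s['orientation']; R=Ro.from_quat([q[1],q[2],q[3],q[0]]).as_matrix(); return s,R,s['tcp_pos']
def goto(X,yaw=None):
    s,R,p=tool(); y0=np.arctan2(R[1,0],R[0,0]); print('t',s['t'],'tcp',p.round(4),'yaw',y0.round(4),'tiltz',R[:,2].round(3),'open',s['opening'],'F',s['ft_force'].round(1),'j6',s['joints'][5].round(3))
    print('units xyz',(R.T@(np.array(X)-p)/.15).round(3), 'rz', None if yaw is None else round(float(y0-yaw)/.5,3))
E
python3 -c "
from h import *
a=onz('top',(169,253.1),.068);b=onz('top',(153.75,270.6),.068);print(a,b,(a+b)/2)
goto([.4405,.25,.047],.92)"
```

```text
[0.45657913 0.23803363 0.068     ] [0.42400363 0.26405086 0.068     ] [0.44029138 0.25104224 0.068     ]
t 0.8 tcp [0.1502 0.6067 0.2226] yaw 1.328 tiltz [ 0.  0. -1.] open 0.08694781056358408 F [-0.7 -0.4 -0.4] j6 -0.179
units xyz [-1.843  2.45   1.17 ] rz 0.816schema error: expected keys x, y, z, rx, ry, rz, grip
```

```bash
python3 -m creep '[{"x":-0.123,"y":0.1635,"z":0,"rx":0,"ry":0,"rz":0,"grip":1},{"x":-0.123,"y":0.1635,"z":0,"rx":0,"ry":0,"rz":0,"grip":1},{"x":-0.123,"y":0.1635,"z":0,"rx":0,"ry":0,"rz":0,"grip":1},{"x":-0.123,"y":0.1635,"z":0,"rx":0,"ry":0,"rz":0,"grip":1},{"x":-0.123,"y":0.1635,"z":0,"rx":0,"ry":0,"rz":0,"grip":1},{"x":-0.123,"y":0.1635,"z":0,"rx":0,"ry":0,"rz":0,"grip":1},{"x":-0.123,"y":0.1635,"z":0,"rx":0,"ry":0,"rz":0,"grip":1},{"x":-0.123,"y":0.1635,"z":0,"rx":0,"ry":0,"rz":0,"grip":1},{"x":-0.123,"y":0.1635,"z":0,"rx":0,"ry":0,"rz":0,"grip":1},{"x":-0.123,"y":0.1635,"z":0,"rx":0,"ry":0,"rz":0,"grip":1}]' && python3 -m creep '[{"x":-0.123,"y":0.1635,"z":0,"rx":0,"ry":0,"rz":0,"grip":1},{"x":-0.123,"y":0.1635,"z":0,"rx":0,"ry":0,"rz":0,"grip":1},{"x":-0.123,"y":0.1635,"z":0,"rx":0,"ry":0,"rz":0,"grip":1},{"x":-0.123,"y":0.1635,"z":0,"rx":0,"ry":0,"rz":0,"grip":1},{"x":-0.123,"y":0.1635,"z":0,"rx":0,"ry":0,"rz":0,"grip":1},{"x":0,"y":0,"z":0,"rx":0,"ry":0,"rz":0.21,"grip":1},{"x":0,"y":0,"z":0,"rx":0,"ry":0,"rz":0.21,"grip":1},{"x":0,"y":0,"z":0,"rx":0,"ry":0,"rz":0.21,"grip":1},{"x":0,"y":0,"z":0,"rx":0,"ry":0,"rz":0.22,"grip":1},{"x":0,"y":0,"z":0,"rx":0,"ry":0,"rz":0,"grip":1}]'
python3 -c "
from h import *
goto([.4405,.2505,.047],.9)"
```

```text
t: 1.63
tcp_pos: [0.3448, 0.3675, 0.2228]
orientation: [0.0, 0.787, 0.616, 0.0]
ft_force: [-0.4, -0.3, 1.0]
opening: 0.087
t: 2.47
tcp_pos: [0.441, 0.2494, 0.2227]
orientation: [0.0, 0.9, 0.435, 0.0]
ft_force: [0.3, 0.1, 0.4]
opening: 0.0872
t 2.4667 tcp [0.441  0.2494 0.2227] yaw 0.9007 tiltz [ 0.  0. -1.] open 0.08720533483638462 F [0.3 0.1 0.4] j6 -0.607
units xyz [ 0.003 -0.007  1.171] rz 0.001
```

```bash
python3 -m creep '[{"x":0,"y":0,"z":0.19,"rx":0,"ry":0,"rz":0,"grip":1},{"x":0,"y":0,"z":0.19,"rx":0,"ry":0,"rz":0,"grip":1},{"x":0,"y":0,"z":0.19,"rx":0,"ry":0,"rz":0,"grip":1},{"x":0,"y":0,"z":0.19,"rx":0,"ry":0,"rz":0,"grip":1},{"x":0,"y":0,"z":0.19,"rx":0,"ry":0,"rz":0,"grip":1},{"x":0,"y":0,"z":0.11,"rx":0,"ry":0,"rz":0,"grip":1},{"x":0,"y":0,"z":0.11,"rx":0,"ry":0,"rz":0,"grip":1},{"x":0,"y":0,"z":0,"rx":0,"ry":0,"rz":0,"grip":1}]' 
python3 -c "
from h import *
goto([.4405,.2505,.047],.9)
im=snap('side','s1.png');cv2.imwrite('pics/s1z.png',cv2.resize(im[100:280,180:360],None,fx=3.3,fy=3.3))
im=snap('top','t1.png');cv2.imwrite('pics/t1z.png',cv2.resize(im[150:320,80:260],None,fx=3.3,fy=3.3))"
```

```text
t: 3.13
tcp_pos: [0.439, 0.249, 0.0444]
orientation: [-0.0, 0.899, 0.438, -0.003]
ft_force: [-0.9, -0.3, -0.6]
opening: 0.0874
t 3.1333 tcp [0.439  0.249  0.0444] yaw 0.9057 tiltz [-0.005 -0.002 -1.   ] open 0.08735513674771087 F [-0.9 -0.3 -0.6] j6 -0.611
units xyz [ 0.014  0.002 -0.017] rz 0.011
```

View pics/s1z.png

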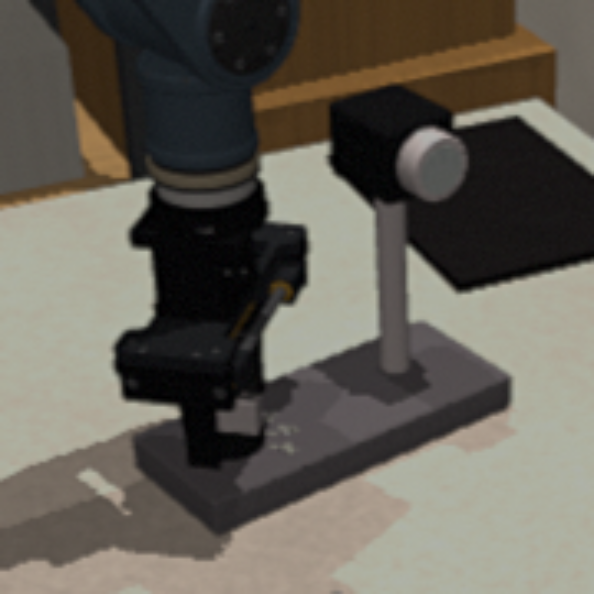

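View pics/t1z.png

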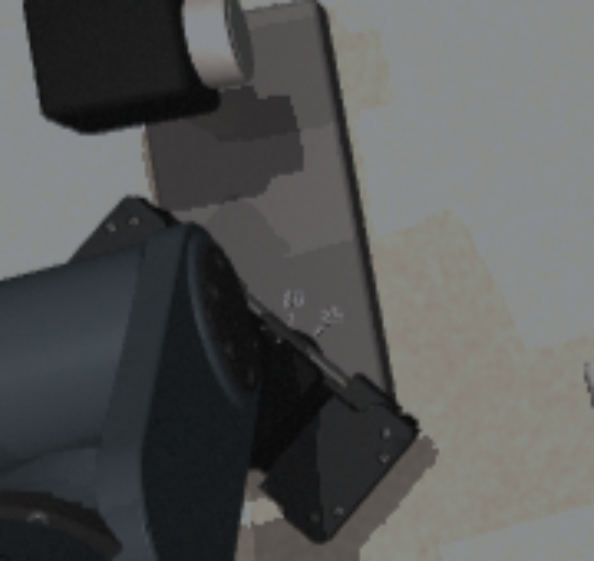

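Side view: the open fingers straddle the grip bar (around 265,420 in the crop). Now raise a hair and close.

```bash
python3 -m creep '[{"x":0,"y":0,"z":-0.015,"rx":0,"ry":0,"rz":0,"grip":1},{"x":0,"y":0,"z":0,"rx":0,"ry":0,"rz":0,"grip":0},{"x":0,"y":0,"z":0,"rx":0,"ry":0,"rz":0,"grip":0},{"x":0,"y":0,"z":0,"rx":0,"ry":0,"rz":0,"grip":0},{"x":0,"y":0,"z":0,"rx":0,"ry":0,"rz":0,"grip":0},{"x":0,"y":0,"z":0,"rx":0,"ry":0,"rz":0,"grip":0},{"x":0,"y":0,"z":0,"rx":0,"ry":0,"rz":0,"grip":0},{"x":0,"y":0,"z":0,"rx":0,"ry":0,"rz":0,"grip":0}]' 25
python3 -c "
from h import *
goto([.4405,.2505,.047],2.088)"
```

```text
t: 3.9
tcp_pos: [0.4408, 0.2496, 0.0494]
orientation: [0.0, 0.9, 0.436, 0.0]
ft_force: [-0.5, 0.5, 0.7]
opening: 0.0482
t 3.9 tcp [0.4408 0.2496 0.0494] yaw 0.903 tiltz [ 0.  0. -1.] open 0.048236313973969276 F [-0.5  0.5  0.7] j6 -0.609
units xyz [ 0.004 -0.005  0.016] rz -2.37
```

```bash
python3 -m creep '[{"x":0,"y":0,"z":0.015,"rx":0,"ry":0,"rz":0,"grip":0},{"x":0,"y":0,"z":0,"rx":0,"ry":0,"rz":0,"grip":0},{"x":0,"y":0,"z":0,"rx":0,"ry":0,"rz":0,"grip":0},{"x":0,"y":0,"z":0,"rx":0,"ry":0,"rz":0,"grip":0},{"x":0,"y":0,"z":0,"rx":0,"ry":0,"rz":0,"grip":0},{"x":0,"y":0,"z":0,"rx":0,"ry":0,"rz":0,"grip":0},{"x":0,"y":0,"z":0,"rx":0,"ry":0,"rz":0,"grip":0},{"x":0,"y":0,"z":0,"rx":0,"ry":0,"rz":0,"grip":0},{"x":0,"y":0,"z":0,"rx":0,"ry":0,"rz":0,"grip":0},{"x":0,"y":0,"z":0,"rx":0,"ry":0,"rz":0,"grip":0}]' 25
python3 -c "
from h import *
goto([.4405,.2505,.047],2.088)"
```

```text
t: 4.73
tcp_pos: [0.442, 0.2508, 0.0471]
orientation: [-0.0, 0.9, 0.436, 0.002]
ft_force: [1.1, 5.1, -2.1]
opening: 0.0141
t 4.7333 tcp [0.442  0.2508 0.0471] yaw 0.9019 tiltz [ 0.003  0.002 -1.   ] open 0.014136188738345712 F [ 1.1  5.1 -2.1] j6 -0.609
units xyz [-0.008 -0.007  0.001] rz -2.372
```

```bash
python3 -m creep '[{"x":0,"y":0,"z":0,"rx":0,"ry":0,"rz":-0.12,"grip":0},{"x":0,"y":0,"z":0,"rx":0,"ry":0,"rz":-0.12,"grip":0},{"x":0,"y":0,"z":0,"rx":0,"ry":0,"rz":-0.12,"grip":0},{"x":0,"y":0,"z":0,"rx":0,"ry":0,"rz":-0.12,"grip":0},{"x":0,"y":0,"z":0,"rx":0,"ry":0,"rz":-0.12,"grip":0},{"x":0,"y":0,"z":0,"rx":0,"ry":0,"rz":-0.12,"grip":0},{"x":0,"y":0,"z":0,"rx":0,"ry":0,"rz":-0.12,"grip":0},{"x":0,"y":0,"z":0,"rx":0,"ry":0,"rz":-0.12,"grip":0},{"x":0,"y":0,"z":0,"rx":0,"ry":0,"rz":-0.12,"grip":0},{"x":0,"y":0,"z":0,"rx":0,"ry":0,"rz":-0.12,"grip":0}]'
python3 -c "
from h import *
goto([.4405,.2505,.047],2.088)"
```

```text
t: 5.57
tcp_pos: [0.4423, 0.2511, 0.0471]
orientation: [0.0, 0.73, 0.684, 0.002]
ft_force: [1.4, 7.2, -3.2]
opening: 0.014
t 5.5667 tcp [0.4423 0.2511 0.0471] yaw 1.5051 tiltz [ 0.003  0.003 -1.   ] open 0.014027454475835602 F [ 1.4  7.2 -3.2] j6 -1.212
units xyz [-0.005 -0.011  0.   ] rz -1.166
```

```bash
python3 -m creep '[{"x":0,"y":0,"z":0,"rx":0,"ry":0,"rz":-0.12,"grip":0},{"x":0,"y":0,"z":0,"rx":0,"ry":0,"rz":-0.12,"grip":0},{"x":0,"y":0,"z":0,"rx":0,"ry":0,"rz":-0.12,"grip":0},{"x":0,"y":0,"z":0,"rx":0,"ry":0,"rz":-0.12,"grip":0},{"x":0,"y":0,"z":0,"rx":0,"ry":0,"rz":-0.12,"grip":0},{"x":0,"y":0,"z":0,"rx":0,"ry":0,"rz":-0.12,"grip":0},{"x":0,"y":0,"z":0,"rx":0,"ry":0,"rz":-0.12,"grip":0},{"x":0,"y":0,"z":0,"rx":0,"ry":0,"rz":-0.12,"grip":0},{"x":0,"y":0,"z":0,"rx":0,"ry":0,"rz":-0.12,"grip":0},{"x":0,"y":0,"z":0,"rx":0,"ry":0,"rz":-0.09,"grip":0}]' && python3 -m creep '[{"x":0,"y":0,"z":0,"rx":0,"ry":0,"rz":0,"grip":0},{"x":0,"y":0,"z":0,"rx":0,"ry":0,"rz":0,"grip":0},{"x":0,"y":0,"z":0,"rx":0,"ry":0,"rz":0,"grip":0.6},{"x":0,"y":0,"z":0,"rx":0,"ry":0,"rz":0,"grip":0.6},{"x":0,"y":0,"z":0,"rx":0,"ry":0,"rz":0,"grip":0.6},{"x":0,"y":0,"z":0,"rx":0,"ry":0,"rz":0,"grip":0.6},{"x":0,"y":0,"z":0,"rx":0,"ry":0,"rz":0,"grip":0.6},{"x":0,"y":0,"z":0,"rx":0,"ry":0,"rz":0,"grip":0.6}]'
python3 -c "
from h import *
goto([.4405,.2505,.25],2.088)"
```

```text
t: 6.4
tcp_pos: [0.4421, 0.2514, 0.0471]
orientation: [0.001, 0.502, 0.865, 0.002]
ft_force: [0.0, 7.4, -2.7]
opening: 0.0136
t: 7.07
tcp_pos: [0.4407, 0.2494, 0.0471]
orientation: [-0.0, 0.503, 0.864, -0.0]
ft_force: [0.3, -0.5, -0.5]
opening: 0.0459
t 7.0667 tcp [0.4407 0.2494 0.0471] yaw 2.0879 tiltz [-0. -0. -1.] open 0.045869449561359465 F [ 0.3 -0.5 -0.5] j6 -1.794
units xyz [ 0.007  0.002 -1.353] rz -0.0
```

```bash
python3 -m creep '[{"x":0,"y":0,"z":-0.15,"rx":0,"ry":0,"rz":0,"grip":0.8},{"x":0,"y":0,"z":-0.2,"rx":0,"ry":0,"rz":0,"grip":0.8},{"x":0,"y":0,"z":-0.2,"rx":0,"ry":0,"rz":0,"grip":0.8},{"x":0,"y":0,"z":-0.2,"rx":0,"ry":0,"rz":0,"grip":0.8},{"x":0,"y":0,"z":-0.2,"rx":0,"ry":0,"rz":0,"grip":0.8},{"x":0,"y":0,"z":-0.2,"rx":0,"ry":0,"rz":0,"grip":0.8},{"x":0,"y":0,"z":-0.2,"rx":0,"ry":0,"rz":0,"grip":0.8},{"x":-0.2,"y":-0.095,"z":0,"rx":0,"ry":0,"rz":0,"grip":0.8},{"x":-0.2,"y":-0.095,"z":0,"rx":0,"ry":0,"rz":0,"grip":0.8},{"x":-0.2,"y":-0.095,"z":0,"rx":0,"ry":0,"rz":0,"grip":0.8}]' && python3 -m creep '[{"x":-0.2,"y":-0.095,"z":0,"rx":0,"ry":0,"rz":0,"grip":0.8},{"x":-0.2,"y":-0.095,"z":0,"rx":0,"ry":0,"rz":0,"grip":0.8},{"x":0,"y":0,"z":0,"rx":0,"ry":0,"rz":0.24,"grip":0.8},{"x":0,"y":0,"z":0,"rx":0,"ry":0,"rz":0.24,"grip":0.8},{"x":0,"y":0,"z":0,"rx":0,"ry":0,"rz":0.24,"grip":0.8},{"x":0,"y":0,"z":0,"rx":0,"ry":0,"rz":0.24,"grip":0.8},{"x":0,"y":0,"z":0,"rx":0,"ry":0,"rz":0.24,"grip":0.8},{"x":0,"y":0,"z":0,"rx":0,"ry":0,"rz":0.24,"grip":0.8},{"x":0,"y":0,"z":0,"rx":0,"ry":0,"rz":0.24,"grip":0.8},{"x":0,"y":0,"z":0,"rx":0,"ry":0,"rz":0.24,"grip":0.8}]'
python3 -c "
from h import *
goto([.483,-.234,.25],-1.43)
im=snap('top','t2.png');cv2.imwrite('pics/t2z.png',cv2.convertScaleAbs(cv2.resize(im[225:300,125:210],None,fx=7,fy=7,interpolation=2),alpha=1.6))
cv2.imwrite('pics/t2m.png',cv2.convertScaleAbs(cv2.resize(im[205:285,390:460],None,fx=7,fy=7,interpolation=2),alpha=1.6))
im=snap('side','s2.png');cv2.imwrite('pics/s2m.png',cv2.convertScaleAbs(cv2.resize(im[320:400,345:415],None,fx=7,fy=7,interpolation=2),alpha=1.2))"
```

```text
t: 7.9
tcp_pos: [0.448, 0.1495, 0.2504]
orientation: [0.001, 0.502, 0.865, 0.0]
ft_force: [0.3, -0.7, -0.2]
opening: 0.0695
t: 8.73
tcp_pos: [0.4525, 0.0838, 0.2495]
orientation: [-0.0, 0.847, 0.532, -0.0]
ft_force: [0.2, 0.1, -0.3]
opening: 0.0696
t 8.7333 tcp [0.4525 0.0838 0.2495] yaw 1.1218 tiltz [-0.001 -0.    -1.   ] open 0.06957210114165571 F [ 0.2  0.1 -0.3] j6 -1.182
units xyz [-1.821  1.103 -0.004] rz 5.104
```

View pics/t2z.png

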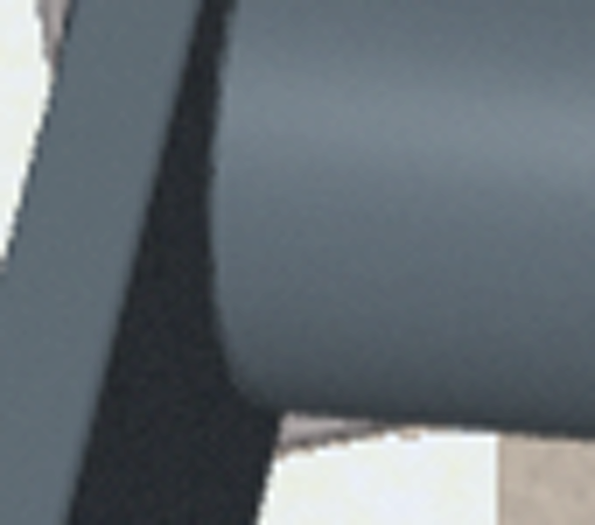

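View pics/t2m.png

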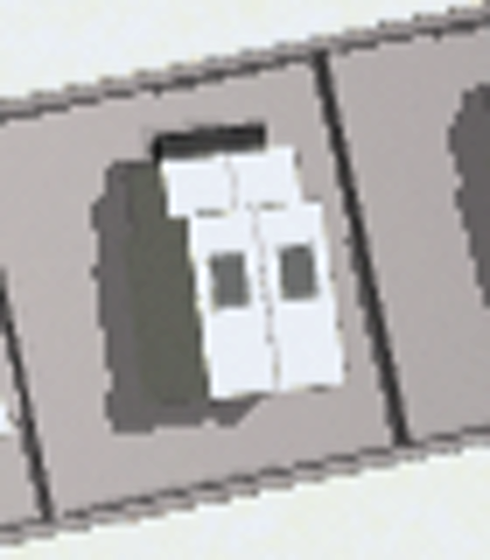

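View pics/s2m.png

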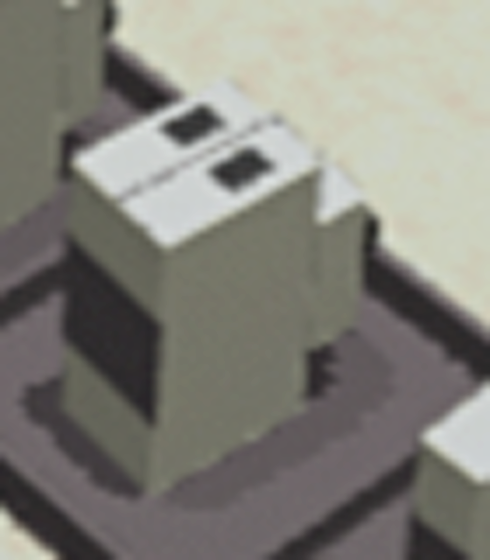

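```bash
python3 - <<'E'
from fit import *
T=lambda u,v:(u/7-.43+390,v/7-.43+205); S=lambda u,v:(u/7-.43+345,v/7-.43+320)
BL,BR,FR,FL=(-.024,.018,.0425),(-.024,-.018,.0425),(.024,-.018,.0425),(.024,.018,.0425)
to=[('top',T(212,397),BL),('top',T(343,383),BR),('top',T(320,203),FR),('top',T(190,215),FL)]
so=[('side',S(73,160),BL),('side',S(166,248),BR),('side',S(316,168),FR),('side',S(225,83),FL),('side',S(152,494),(-.024,-.018,-.0425))]
for o in (to,so,to+so): print(fit(o,.0465,[.48,-.23,.15]))
E
```

```text
(array([ 0.48036082, -0.23102649,  0.13630136]), [[-0.5, 0.3], [0.4, 0.2], [0.5, -0.4], [-0.5, -0.1]])
(array([ 0.4803184 , -0.23476879,  0.15117706]), [[-0.7, -0.1], [-0.2, 0.3], [1.3, -0.6], [0.2, -0.9], [-0.2, 1.4]])
(array([ 0.48067266, -0.23274151,  0.15152201]), [[0.7, 0.3], [1.5, -0.2], [1.2, -0.7], [0.3, -0.0], [-1.1, -1.0], [-0.6, -0.6], [0.8, -1.4], [-0.2, -1.7], [-0.6, 0.4]])
```

```bash
python3 -m creep '[{"x":-0.182,"y":0.11,"z":0,"rx":0,"ry":0,"rz":0,"grip":0.8},{"x":-0.182,"y":0.11,"z":0,"rx":0,"ry":0,"rz":0,"grip":0.8},{"x":-0.182,"y":0.11,"z":0,"rx":0,"ry":0,"rz":0,"grip":0.8},{"x":-0.182,"y":0.11,"z":0,"rx":0,"ry":0,"rz":0,"grip":0.8},{"x":-0.182,"y":0.11,"z":0,"rx":0,"ry":0,"rz":0,"grip":0.8},{"x":-0.182,"y":0.11,"z":0,"rx":0,"ry":0,"rz":0,"grip":0.8},{"x":-0.182,"y":0.11,"z":0,"rx":0,"ry":0,"rz":0,"grip":0.8},{"x":-0.182,"y":0.11,"z":0,"rx":0,"ry":0,"rz":0,"grip":0.8},{"x":-0.182,"y":0.11,"z":0,"rx":0,"ry":0,"rz":0,"grip":0.8},{"x":-0.182,"y":0.11,"z":0,"rx":0,"ry":0,"rz":0,"grip":0.8}]' && python3 -m creep '[{"x":0,"y":0,"z":0,"rx":0,"ry":0,"rz":0.24,"grip":0.8},{"x":0,"y":0,"z":0,"rx":0,"ry":0,"rz":0.24,"grip":0.8},{"x":0,"y":0,"z":0,"rx":0,"ry":0,"rz":0.24,"grip":0.8},{"x":0,"y":0,"z":0,"rx":0,"ry":0,"rz":0.24,"grip":0.8},{"x":0,"y":0,"z":0,"rx":0,"ry":0,"rz":0.24,"grip":0.8},{"x":0,"y":0,"z":0,"rx":0,"ry":0,"rz":0.24,"grip":0.8},{"x":0,"y":0,"z":0,"rx":0,"ry":0,"rz":0.24,"grip":0.8},{"x":0,"y":0,"z":0,"rx":0,"ry":0,"rz":0.24,"grip":0.8},{"x":0,"y":0,"z":0,"rx":0,"ry":0,"rz":0.24,"grip":0.8},{"x":0,"y":0,"z":0,"rx":0,"ry":0,"rz":0.24,"grip":0.8}]'&& python3 -m creep '[{"x":0,"y":0,"z":0,"rx":0,"ry":0,"rz":0.24,"grip":0.8},{"x":0,"y":0,"z":0,"rx":0,"ry":0,"rz":0.24,"grip":0.8},{"x":0,"y":0,"z":0,"rx":0,"ry":0,"rz":0.24,"grip":0.8},{"x":0,"y":0,"z":0,"rx":0,"ry":0,"rz":0.24,"grip":0.8},{"x":0,"y":0,"z":0,"rx":0,"ry":0,"rz":0.24,"grip":0.8},{"x":0,"y":0,"z":0,"rx":0,"ry":0,"rz":0.24,"grip":0.8},{"x":0,"y":0,"z":0,"rx":0,"ry":0,"rz":0.24,"grip":0.8},{"x":0,"y":0,"z":0,"rx":0,"ry":0,"rz":0.24,"grip":0.8},{"x":0,"y":0,"z":0,"rx":0,"ry":0,"rz":0.24,"grip":0.8},{"x":0,"y":0,"z":0,"rx":0,"ry":0,"rz":0.24,"grip":0.8}]'
python3 -c "
from h import *
goto([.4834,-.2325,.045],-1.426)
im=snap('top','t3.png');cv2.imwrite('pics/t3z.png',cv2.convertScaleAbs(cv2.resize(im[225:300,125:210],None,fx=8,fy=8,interpolation=2),alpha=1.6))"
```

```text
t: 9.67
tcp_pos: [0.4848, -0.235, 0.2495]
orientation: [-0.0, 0.844, 0.536, -0.0]
ft_force: [0.3, 0.6, -0.2]
opening: 0.0695
t: 10.5
tcp_pos: [0.4848, -0.2333, 0.2494]
orientation: [-0.0, 0.999, -0.037, -0.0]
ft_force: [0.0, -0.3, 0.3]
opening: 0.0694
t: 11.33
tcp_pos: [0.4848, -0.2333, 0.2494]
orientation: [0.0, 0.804, -0.595, -0.0]
ft_force: [0.2, -0.8, -0.7]
opening: 0.0697
t 11.3333 tcp [ 0.4848 -0.2333  0.2494] yaw -1.2744 tiltz [-0.001  0.    -1.   ] open 0.06972586362990854 F [ 0.2 -0.8 -0.7] j6 0.618
units xyz [-0.007  0.007  1.363] rz 0.303
```

View pics/t3z.png

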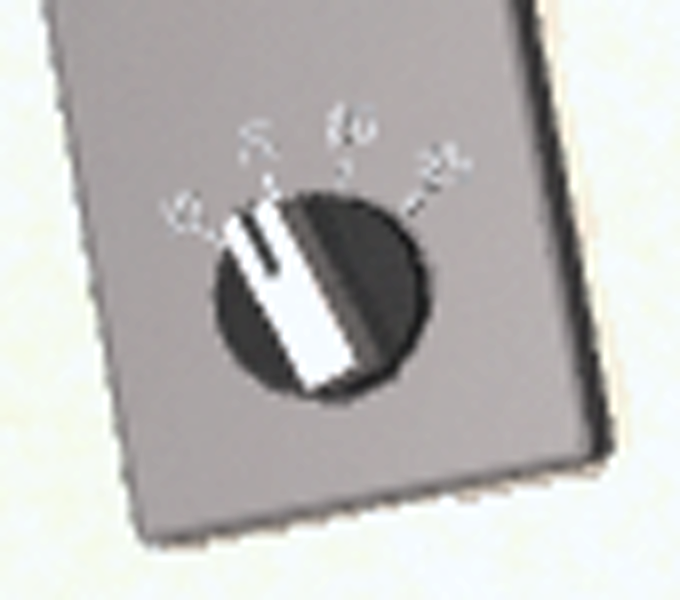

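The dial pointer aims at 15: the bar runs from (248,212) to (330,378) in the crop, about 0.63 rad. Next I align and descend on the two-pole breaker.

```bash
python3 -m creep '[{"x":0,"y":0,"z":0,"rx":0,"ry":0,"rz":0.15,"grip":0.8},{"x":0,"y":0,"z":0,"rx":0,"ry":0,"rz":0.153,"grip":0.8},{"x":-0.007,"y":0.008,"z":0.2,"rx":0,"ry":0,"rz":0,"grip":0.8},{"x":0,"y":0,"z":0.2,"rx":0,"ry":0,"rz":0,"grip":0.8},{"x":0,"y":0,"z":0.2,"rx":0,"ry":0,"rz":0,"grip":0.8},{"x":0,"y":0,"z":0.2,"rx":0,"ry":0,"rz":0,"grip":0.8},{"x":0,"y":0,"z":0,"rx":0,"ry":0,"rz":0,"grip":0.8}]'
python3 -c "
from h import *
goto([.4834,-.2325,.045],-1.426)
im=snap('side','s4.png');cv2.imwrite('pics/s4z.png',cv2.resize(im[240:460,280:480],None,fx=3,fy=2.7))"
```

```text
t: 11.97
tcp_pos: [0.4802, -0.23, 0.1246]
orientation: [0.0, 0.759, -0.651, -0.006]
ft_force: [0.0, 1.7, 0.1]
opening: 0.0698
t 11.9667 tcp [ 0.4802 -0.23    0.1246] yaw -1.4191 tiltz [-0.01   0.007 -1.   ] open 0.06979245575119152 F [0.  1.7 0.1] j6 0.763
units xyz [ 0.024 -0.023  0.53 ] rz 0.014
```

View pics/s4z.png

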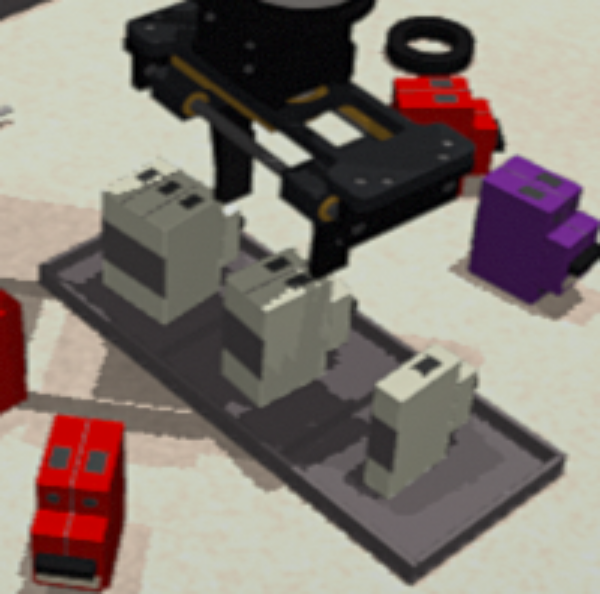

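```bash
python3 -m creep '[{"x":0,"y":0,"z":0,"rx":0,"ry":0,"rz":0,"grip":0.8},{"x":0,"y":0,"z":0,"rx":0,"ry":0,"rz":0,"grip":0.8}]'
python3 -c "
from h import *
goto([.4834,-.2325,.045],-1.426)
print(proj('side',tool()[2]))"
```

```text
t: 12.18
tcp_pos: [0.485, -0.2335, 0.1313]
orientation: [-0.0, 0.758, -0.653, 0.002]
ft_force: [-1.1, -0.1, 0.3]
opening: 0.0696
t 12.1833 tcp [ 0.485  -0.2335  0.1313] yaw -1.422 tiltz [ 0.003 -0.002 -1.   ] open 0.0696166693264711 F [-1.1 -0.1  0.3] j6 0.766
units xyz [-0.009  0.011  0.575] rz 0.008
[375.89764008 321.97595604]
```

Consistent: the TCP reprojects between the fingers. Descending.

```bash
python3 -m creep '[{"x":-0.008,"y":0.01,"z":0.12,"rx":0,"ry":0,"rz":0,"grip":0.8},{"x":0,"y":0,"z":0.12,"rx":0,"ry":0,"rz":0,"grip":0.8},{"x":0,"y":0,"z":0.12,"rx":0,"ry":0,"rz":0,"grip":0.8},{"x":0,"y":0,"z":0.12,"rx":0,"ry":0,"rz":0,"grip":0.8},{"x":0,"y":0,"z":0.095,"rx":0,"ry":0,"rz":0,"grip":0.8},{"x":0,"y":0,"z":0,"rx":0,"ry":0,"rz":0,"grip":0.8},{"x":0,"y":0,"z":0,"rx":0,"ry":0,"rz":0,"grip":0.8}]'
python3 -c "
from h import *
goto([.4834,-.2325,.045],-1.426)
im=snap('side','s5.png');cv2.imwrite('pics/s5z.png',cv2.resize(im[240:460,280:480],None,fx=3,fy=2.7))"
```

```text
t: 12.77
tcp_pos: [0.4829, -0.2322, 0.0445]
orientation: [-0.0, 0.757, -0.653, 0.001]
ft_force: [0.8, -0.5, 0.6]
opening: 0.0697
t 12.7667 tcp [ 0.4829 -0.2322  0.0445] yaw -1.4227 tiltz [ 0.002 -0.001 -1.   ] open 0.06973715882269384 F [ 0.8 -0.5  0.6] j6 0.766
units xyz [ 0.003 -0.003 -0.003] rz 0.007
```

View pics/s5z.png

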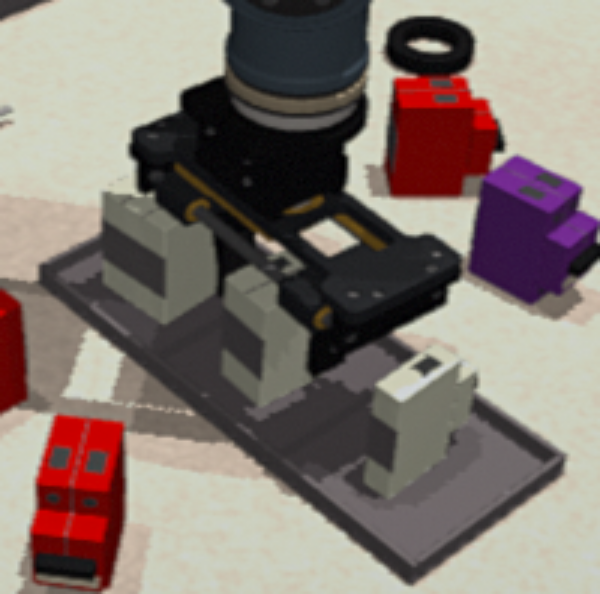

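Fingers straddle the middle breaker (crop ~265,330); its neighbours are clear. Closing.

```bash
python3 -m creep '[{"x":0,"y":0,"z":0,"rx":0,"ry":0,"rz":0,"grip":0},{"x":0,"y":0,"z":0,"rx":0,"ry":0,"rz":0,"grip":0},{"x":0,"y":0,"z":0,"rx":0,"ry":0,"rz":0,"grip":0},{"x":0,"y":0,"z":0,"rx":0,"ry":0,"rz":0,"grip":0},{"x":0,"y":0,"z":0,"rx":0,"ry":0,"rz":0,"grip":0},{"x":0,"y":0,"z":0,"rx":0,"ry":0,"rz":0,"grip":0},{"x":0,"y":0,"z":0,"rx":0,"ry":0,"rz":0,"grip":0},{"x":0,"y":0,"z":0,"rx":0,"ry":0,"rz":0,"grip":0},{"x":0,"y":0,"z":0,"rx":0,"ry":0,"rz":0,"grip":0},{"x":0,"y":0,"z":0,"rx":0,"ry":0,"rz":0,"grip":0}]' 35
python3 -m creep '[{"x":0,"y":0,"z":-0.05,"rx":0,"ry":0,"rz":0,"grip":0},{"x":0,"y":0,"z":-0.1,"rx":0,"ry":0,"rz":0,"grip":0},{"x":0,"y":0,"z":-0.12,"rx":0,"ry":0,"rz":0,"grip":0},{"x":0,"y":0,"z":-0.12,"rx":0,"ry":0,"rz":0,"grip":0},{"x":0,"y":0,"z":-0.12,"rx":0,"ry":0,"rz":0,"grip":0},{"x":0,"y":0,"z":-0.12,"rx":0,"ry":0,"rz":0,"grip":0},{"x":0,"y":0,"z":-0.12,"rx":0,"ry":0,"rz":0,"grip":0},{"x":0,"y":0,"z":-0.12,"rx":0,"ry":0,"rz":0,"grip":0},{"x":0,"y":0,"z":-0.12,"rx":0,"ry":0,"rz":0,"grip":0},{"x":0,"y":0,"z":-0.1,"rx":0,"ry":0,"rz":0,"grip":0}]'
python3 - <<'E'
from h import *
# lens frame final
p=np.array([.5998,.2325]);yaw=1.785; x=np.array([np.cos(yaw),np.sin(yaw)])
c=p-.19*x+.003*x; print('centre target',p-.19*x)
goto([*c,.21+.0445-.0465],yaw-np.pi/2)
im=snap('side','s6.png')
E
```

```text
t: 13.65
tcp_pos: [0.4822, -0.2317, 0.0434]
orientation: [0.0, 0.757, -0.653, 0.0]
ft_force: [0.0, -0.0, 3.2]
opening: 0.0354
t: 14.48
tcp_pos: [0.4818, -0.2312, 0.208]
orientation: [-0.0, 0.757, -0.653, -0.0]
ft_force: [0.5, 0.8, -0.9]
opening: 0.0358
centre target [0.64018818 0.04684226]
t 14.4833 tcp [ 0.4818 -0.2312  0.208 ] yaw -1.4234 tiltz [-0.  0. -1.] open 0.035831932775376746 F [ 0.5  0.8 -0.9] j6 0.767
units xyz [-1.699 -1.316  0.   ] rz -3.275
```

View pics/s6.png

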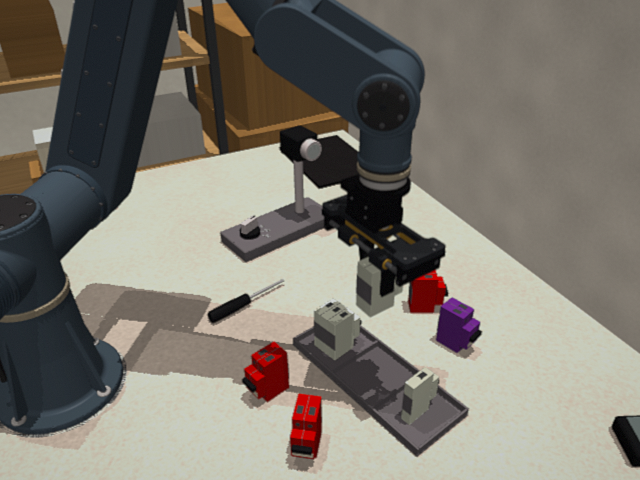

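Breaker gripped (opening 35.8 mm) and lifted, hanging near (375,287); the others still stand. Turn now.

```bash
python3 -m creep '[{"x":0,"y":0,"z":0,"rx":0,"ry":0,"rz":-0.1,"grip":0},{"x":0,"y":0,"z":0,"rx":0,"ry":0,"rz":-0.18,"grip":0},{"x":0,"y":0,"z":0,"rx":0,"ry":0,"rz":-0.18,"grip":0},{"x":0,"y":0,"z":0,"rx":0,"ry":0,"rz":-0.18,"grip":0},{"x":0,"y":0,"z":0,"rx":0,"ry":0,"rz":-0.18,"grip":0},{"x":0,"y":0,"z":0,"rx":0,"ry":0,"rz":-0.18,"grip":0},{"x":0,"y":0,"z":0,"rx":0,"ry":0,"rz":-0.18,"grip":0},{"x":0,"y":0,"z":0,"rx":0,"ry":0,"rz":-0.18,"grip":0},{"x":0,"y":0,"z":0,"rx":0,"ry":0,"rz":-0.18,"grip":0},{"x":0,"y":0,"z":0,"rx":0,"ry":0,"rz":-0.18,"grip":0}]'
python3 -m creep '[{"x":0,"y":0,"z":0,"rx":0,"ry":0,"rz":-0.18,"grip":0},{"x":0,"y":0,"z":0,"rx":0,"ry":0,"rz":-0.18,"grip":0},{"x":0,"y":0,"z":0,"rx":0,"ry":0,"rz":-0.18,"grip":0},{"x":0,"y":0,"z":0,"rx":0,"ry":0,"rz":-0.18,"grip":0},{"x":0,"y":0,"z":0,"rx":0,"ry":0,"rz":-0.18,"grip":0},{"x":0,"y":0,"z":0,"rx":0,"ry":0,"rz":-0.18,"grip":0},{"x":0,"y":0,"z":0,"rx":0,"ry":0,"rz":-0.18,"grip":0},{"x":0,"y":0,"z":0,"rx":0,"ry":0,"rz":-0.18,"grip":0},{"x":0,"y":0,"z":0,"rx":0,"ry":0,"rz":-0.11,"grip":0},{"x":0,"y":0,"z":0,"rx":0,"ry":0,"rz":0,"grip":0}]'
python3 - <<'E'
from h import *
p=np.array([.5998,.2325]);yaw=1.785; x=np.array([np.cos(yaw),np.sin(yaw)])
goto([*(p-.187*x),.21+.044-.0465],yaw-np.pi/2)
E
```

```text
t: 15.37
tcp_pos: [0.4814, -0.231, 0.206]
orientation: [-0.0, 0.961, -0.276, -0.001]
ft_force: [0.1, -0.4, -1.6]
opening: 0.0356
t: 16.2
tcp_pos: [0.4815, -0.2311, 0.206]
orientation: [-0.001, 0.994, 0.106, -0.001]
ft_force: [-0.4, -0.6, -1.4]
opening: 0.0354
t 16.2 tcp [ 0.4815 -0.2311  0.206 ] yaw 0.2124 tiltz [-0.001  0.001 -1.   ] open 0.03543284402492539 F [-0.4 -0.6 -1.4] j6 -0.869
units xyz [ 1.425 -1.608 -0.009] rz -0.004
```

```bash
python3 -m creep '[{"x":0.05,"y":-0.06,"z":0,"rx":0,"ry":0,"rz":0,"grip":0},{"x":0.1,"y":-0.115,"z":0,"rx":0,"ry":0,"rz":0,"grip":0},{"x":0.1,"y":-0.115,"z":0,"rx":0,"ry":0,"rz":0,"grip":0},{"x":0.1,"y":-0.115,"z":0,"rx":0,"ry":0,"rz":0,"grip":0},{"x":0.1,"y":-0.115,"z":0,"rx":0,"ry":0,"rz":0,"grip":0},{"x":0.1,"y":-0.115,"z":0,"rx":0,"ry":0,"rz":0,"grip":0},{"x":0.1,"y":-0.115,"z":0,"rx":0,"ry":0,"rz":0,"grip":0},{"x":0.1,"y":-0.115,"z":0,"rx":0,"ry":0,"rz":0,"grip":0},{"x":0.1,"y":-0.115,"z":0,"rx":0,"ry":0,"rz":0,"grip":0},{"x":0.1,"y":-0.115,"z":0,"rx":0,"ry":0,"rz":0,"grip":0}]'
python3 -m creep '[{"x":0.1,"y":-0.115,"z":0,"rx":0,"ry":0,"rz":0,"grip":0},{"x":0.1,"y":-0.115,"z":0,"rx":0,"ry":0,"rz":0,"grip":0},{"x":0.1,"y":-0.115,"z":0,"rx":0,"ry":0,"rz":0,"grip":0},{"x":0.1,"y":-0.11,"z":0,"rx":0,"ry":0,"rz":0,"grip":0},{"x":0.075,"y":-0.058,"z":-0.005,"rx":0,"ry":0,"rz":0,"grip":0},{"x":0,"y":0,"z":0,"rx":0,"ry":0,"rz":0,"grip":0},{"x":0,"y":0,"z":0,"rx":0,"ry":0,"rz":0,"grip":0},{"x":0,"y":0,"z":0,"rx":0,"ry":0,"rz":0,"grip":0}]'
python3 - <<'E'
from h import *
p=np.array([.5998,.2325]);yaw=1.785; x=np.array([np.cos(yaw),np.sin(yaw)])
goto([*(p-.187*x),.21+.044-.0465],yaw-np.pi/2)
c=np.array([*(p-.19*x),.21]); im=snap('side','s7.png'); im2=snap('top','t7.png')
for n in ('side','top'):
  print(proj(n,c),[(np.round(d['xy'],1).tolist(),round(d['p'],2)) for t in ('mcb2_center','mcb2_face') for d in nets.pinpoint(n,t)])
y=np.array([-x[1],x[0]])
for n,i in(('side',im),('top',im2)):
  i=i.copy()
  W=lambda a,b,h:tuple(np.round(proj(n,[*(c[:2]+a*x+b*y),.21+h])*4).astype(int).tolist())
  B=cv2.resize(i,None,fx=4,fy=4,interpolation=2)
  for b in(-.018,.018):
    q=[W(-.024,b,-.0425),W(.024,b,-.0425),W(.024,b,-.0225),W(.04,b,-.0225),W(.04,b,.0225),W(.024,b,.0225),W(.024,b,.0425),W(-.024,b,.0425)]
    cv2.polylines(B,[np.array(q)],True,(0,255,0),1)
  m=np.array(W(.05,0,0)); B=B[max(m[1]-250,0):m[1]+330,max(m[0]-400,0):m[0]+380]; cv2.imwrite(f'pics/ov_{n}.png',B)
E
```

```text
t: 17.03
tcp_pos: [0.5871, -0.0389, 0.2064]
orientation: [-0.0, 0.994, 0.105, -0.0]
ft_force: [-0.1, -1.4, -1.8]
opening: 0.0359
t: 17.7
tcp_pos: [0.6395, 0.0492, 0.207]
orientation: [0.0, 0.994, 0.105, -0.001]
ft_force: [-0.6, -0.3, -2.5]
opening: 0.0355
t 17.7 tcp [0.6395 0.0492 0.207 ] yaw 0.2113 tiltz [-0.002 -0.    -1.   ] open 0.03547438415593791 F [-0.6 -0.3 -2.5] j6 -0.308
units xyz [ 0.001 -0.003 -0.003] rz -0.006
[372.54450441 182.86450779] [([370.4, 182.5], 0.94), ([308.3, 422.1], 0.9), ([270.9, 372.3], 0.86), ([419.5, 295.0], 0.7), ([442.8, 288.3], 0.87), ([358.8, 176.4], 0.78), ([250.2, 384.9], 0.71), ([303.8, 446.0], 0.66), ([473.4, 336.2], 0.57)]
[273.81720251 138.37877068] [([420.5, 157.6], 0.93), ([389.9, 331.8], 0.83), ([360.5, 151.2], 0.79), ([454.8, 329.2], 0.68), ([366.0, 130.4], 0.97), ([399.4, 351.3], 0.91), ([474.7, 340.8], 0.68), ([437.6, 146.5], 0.6)]
```

View pics/ov_side.png

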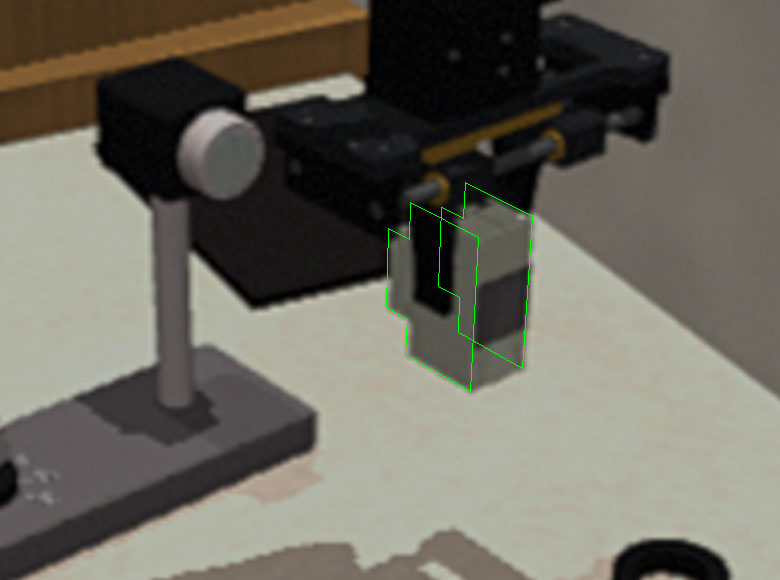

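View pics/ov_top.png

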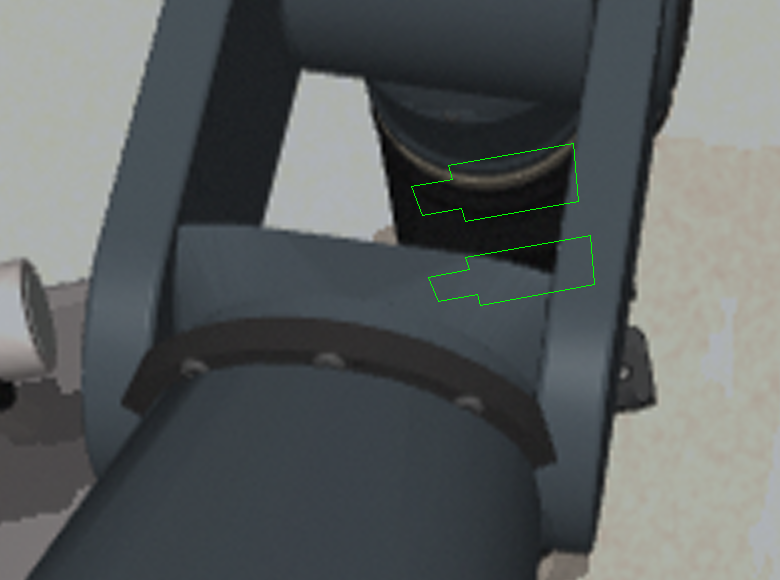

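View pics/s7.png

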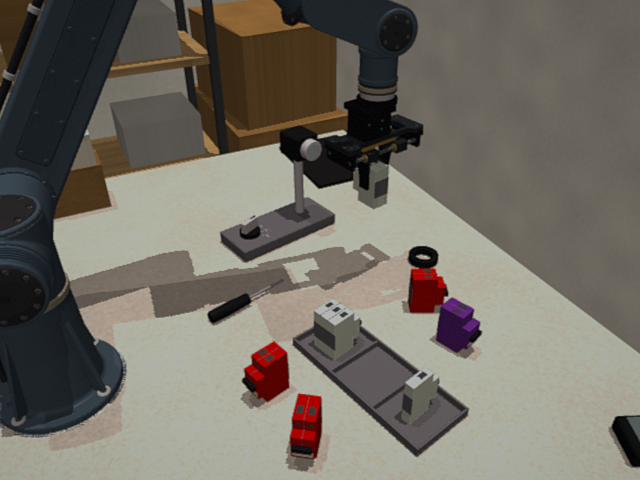

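The side view shows the breaker held in front of the lens, and the expected outline matches it to about 1 px in the original picture. The other two breakers still stand in the tray and the dial is untouched. Handing in.

```bash
python3 -m creep '[{"x":0,"y":0,"z":0,"rx":0,"ry":0,"rz":0,"grip":0},{"x":0,"y":0,"z":0,"rx":0,"ry":0,"rz":0,"grip":0},{"x":0,"y":0,"z":0,"rx":0,"ry":0,"rz":0,"grip":0},{"x":0,"y":0,"z":0,"rx":0,"ry":0,"rz":0,"grip":0}]'; python3 -c "
from h import *
print(np.abs(telemetry.state()['joint_vel']).max()); print(robot.finish_job())"
```

```text
t: 18.33
tcp_pos: [0.6405, 0.049, 0.2076]
orientation: [0.0, 0.994, 0.105, 0.0]
ft_force: [0.2, 0.3, -1.7]
opening: 0.0354
0.0017324107602054526
the job is handed in; nothing more can be done
None
```

I turned the focus dial to 15 and took the two-pole breaker out of the tray. It is now held with its toggle face square to the lens. I handed the job in at about 18.3 s of the 54 s allowed; the hand-in reports no verdict.

- **Dial:** after I let go of it, the top camera showed the pointer at about 0.63 rad, and 0.45–0.75 was allowed.
- **Breaker position:** in the side view, its outline matched the target pose to about 1 px (face 15 cm from the lens, centred and upright). The top view of it was blocked by the arm, so only the side camera confirms this.
- **Grip and stillness:** the fingers were closed at 35.4 mm with a 35 N grip setting, and the joints were moving at less than 0.002 rad/s.
- **Other two breakers:** both were still standing in the tray in the last side picture.

**Disagreements:**
- The network's dial point in the side view was about 15 mm from the top view and the foot geometry, so I did not use it.
- The two cameras placed the breaker about 4 mm apart sideways in the tray, so I used a value between them.

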